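# Open the push-and-turn safety cap of the cleaner bottle

## Robot

A 7-joint arm with a two-finger parallel gripper is mounted at the origin on the work surface; the furniture and walls round the work are solid. World frame = base frame: x ahead of the robot, y to its left, z up, the work surface at z = 0. Lengths are in m, angles in rad, forces in N, time in s.
With the tool pointing down it reaches from about 0.425 to 0.925 m from the base axis. Payload 6.8 kg.
Tool frame: the origin (TCP) lies between the finger pads; the fingertips stand tcp_to_tips ahead of it and the grasp point (between the pads) is the TCP (tcp_to_tips is the distance from the TCP to the fingertips, in m); z points along the fingers, y is the direction in which the jaws open and shut (so a half turn about z gives the same grasp; the last joint's range is limited). The gripper opens to 88 mm and grips with 3 to 60 N. Pads are 20 mm wide; open, the fingers measure 115 mm over their backs; the gripper's body (75 mm by 178 mm) begins 61 mm behind the grasp point.
Start: joints at [1.004, 0.477, 0.022, 1.555, -0.011, 1.109, -0.083], TCP at [0.299, -0.605, 0.242] pointing down, gripper open.
Joint ranges: [-2.96, 2.96], [-0.34, 2.1], [-1.41, 1.46], [0.24, 2.44], [-1.37, 4.51], [0.17, 1.92], [-2.96, 2.96]. Speed limits (rad/s): [2.39, 2.39, 3.14, 3.14, 3.14, 3.14, 3.14].

## Interface

Orientations are given as a unit quaternion [w, x, y, z].
In Python, from bench import move_pose, move_l, goto_joints, open_jaws, gripper_close, pause, solve_ik, snapshot, get_calibration, PlanningError, job_done, boxes_of, cut_out, mark_of, get_clock, get_joints, get_joint_vel, get_joint_efforts, get_position, get_eef_rot, get_ft_force, get_moment, get_gripper_width, tcp_to_tips gives the robot as it stands. Calls block until the motion is done:
- move_pose(position, orientation): joint-space move of the TCP to a pose.
- move_l(position, velocity=0.15, rotation=None): straight line of the TCP; rotation=None keeps the orientation; velocity is the mean speed in m/s.
- goto_joints(angles): joint-space move.
- open_jaws() and gripper_close(): open the fingers fully, or close them until they stop; the grip force is fixed at half the most.
- pause(seconds).
- solve_ik(position, orientation): joint angles nearest the present ones, or None.
- snapshot(name): name is "scene" or "side" or "wrist"; returns the picture (420x560x3 uint8, red, green, blue); there is no depth.
- get_calibration(name): a dict with "fovy" (degrees; the focal length in pixels is half the picture's height over the tangent of half this angle, whatever the lens; pixels are square), "cx", "cy" (the principal point, pixels), "rvec" (rotation vector, rad) and "tvec" (3), from world to camera coordinates, as OpenCV has them. Camera axes: x right, y down, z forward; pixel columns grow to the right and rows downward; lengths in m; the calibration is good to about 2 mm. A picture is of the moment at which its call begins: read the wrist's pose just before it. get_calibration takes no time and is no camera call; for the wrist camera it gives the pose at the moment of the call.
A pose or a line that the arm cannot do raises PlanningError and nothing moves.
- job_done(): hands the job in, once; it reports no verdict.
Trained networks look in the newest picture that a camera, given by its name, has taken for a name from the list of things; names that differ only in an ending like _2 or _b are one class to them, and where a whole thing is asked for, a point or a joint stands for the part that bears it (a point fixed in the world has none). Each returns a list of dicts, best first, with "p" (0 to 1); they miss things now and then, are a little off and sometimes report something else, mostly with a low value. They report only what shows in the picture. A call takes as long as a camera call. They do not tell look-alikes from the thing itself.
- boxes_of(camera, label): "rect" ([centre column, centre row, width, height] in pixels, round what is visible of it).
- cut_out(camera, label): "region" (420x560 bool, what is visible of it) and "rect" ([centre column, centre row, width, height] in pixels, round what is visible of it).
- mark_of(camera, label): "pixel" ([column, row] in pixels: a listed point, or the origin of a listed thing).
Readings, each from a call of its own:
- get_clock(): time.
- get_joints(): joint angles.
- get_joint_vel(): joint speeds.
- get_joint_efforts(): joint torques, N m.
- get_position(): TCP position.
- get_eef_rot(): TCP orientation.
- get_ft_force(): force on the tool from outside, world axes, zero at the start.
- get_moment(): the same for the moment, N m.
- get_gripper_width(): opening from 0.0 (shut) to 1.0 (fully open).
Only numpy, scipy, OpenCV 4.12 (cv2) and the standard library are available. Lean on these libraries where they do the work, as an engineer would, in place of code of your own. Each camera call takes 0.05 s, during which the arm holds its last target. There are 200 camera calls.

## Task

Take the wide safety cap off the taller of the two bottles: grip the cap gently round its side, squeezing with no more than 40 N, press it down against its spring, keep it down while you turn it anticlockwise (seen from above) about a sixth of a turn, then lift it straight off. Finish with the gripper still holding the cap, level, about 6 cm above the open neck and clear of the bottle; do not put it down or let go. Leave the lower bottle and the loose things around them alone.

Things in the scene. Friction and masses are not known exactly. Their poses are not given: they have to be found in the camera images.
- safety_bottle: The taller of two white bottles, body 64 mm across, clamped upright in a round foot (92 mm across) screwed to the bench: it cannot move or turn. Origin: centre of the foot's underside, on the bench; z up along the axis. Shoulder ends 106 mm up; above it a neck 28 mm across (collar 37 mm across at 109-112 mm) with side tabs that hold the cap's two inner lugs down, like a bayonet.
- neck_top (a point): Centre of the top of the taller bottle's neck, 145 mm above the bench. Once turned free, the cap lifts straight up and is clear of the neck after 30 mm.
- safety_cap: Grey ribbed round safety cap on the taller bottle, loose but locked on: 46 mm across, 31 mm high, about 30 g. Origin: centre of its skirt's lower edge, z up; locked, this lies 125 mm above the bench and its x axis is along safety_bottle's x. While pressed down it turns anticlockwise seen from above; its lugs leave the tabs at 0.85 rad, 1.15 rad is best, an end wall stops it at 1.5 rad.
- cap_top (a point): Centre of the safety cap's flat top, 31 mm above its lower edge (156 mm above the bench when locked). Grip the cap's side from above at any yaw; 18 N a pad holds it well, over 40 N is too much. Press it down at least 4 mm to unlock (5 to 6 mm is best, it bottoms at 7.5 mm).
- neck_spring (a joint): Spring plunger in the neck under the cap: m pressed down from the locked height, 0 while locked, above 0.004 the cap can turn, about -0.0025 with the cap off. It pushes up with 3 N when locked and 1.2 N more per mm pressed (about 10 N at 6 mm).
- plain_bottle: The lower white bottle, body 64 mm across, with a narrow plain cap 28 mm across whose top is 110 mm above the bench; clamped in a foot of the same kind. Origin: centre of the foot's underside. Not to be touched.
- loupe: Black eye loupe, 41 mm across, 26 mm high, standing between the bottles. Origin: centre of its underside. To be left alone.
- solder_spool: Reel of solder wire with green flanges, 45 mm high, 78 x 103 mm with its wire end, behind the bottles on the right. Origin: centre of its underside. To be left alone.
- parts_dish: Small round blue parts dish, 76 mm across, 22 mm high, on the left beside the bottles. Origin: centre of its underside. To be left alone.
- driver: Screwdriver with orange handle, 162 x 19 x 18 mm, lying behind the bottles. Origin: centre of its underside. To be left alone.
There are look-alikes about, which are no part of the job. Leave any purple look-alike of the safety_cap alone.

How it is judged:
On the way, in this order (a step that is already met when the one before it is completed fails the run):
1. the cap is pressed down at least 3 mm, still on its locked side (z of safety_cap in the frame of safety_bottle below 0.122 m and angle between the x axis of safety_cap and the x axis of safety_bottle, either way round below 0.6 rad), for 0.02 s.
2. the cap is turned free, still down on the neck (z of safety_cap in the frame of safety_bottle below 0.132 m and angle between the x axis of safety_cap and the x axis of safety_bottle, either way round above 0.7 rad), for 0.02 s.
At the end, for the whole second after the job is handed in: the gripper holds the cap at rest, level within 15 degrees, its lower edge 30 to 120 mm above the neck's top and within 30 mm sideways of the neck's axis, clear of the bottle (z of safety_cap in the frame of neck_top between 0.03 and 0.12 m and horizontal distance between safety_cap and neck_top below 0.03 m and angle between safety_cap's own z axis and vertical below 0.26 rad and contact force between the fingers and safety_cap above 1 N and contact force between safety_cap and safety_bottle below 0.1 N and linear speed of safety_cap below 0.02 m/s); the arm keeps its last pose, push and grip.
It fails at once if the cap is squeezed with clearly more than 40 N a pad (over 90 N, both pads together) (contact force between the fingers and safety_cap above 90 N).
It fails at once if the lower bottle is touched with more than 2 N (contact force between any of the arm, the fingers, safety_cap and plain_bottle above 2 N).
It fails at once if a bystander is pushed more than 20 mm (distance of any of loupe, solder_spool, parts_dish, driver from where it was at the start of the episode above 0.02 m).
It also fails if it takes over 35 s, if anything falls off the work surface, if the arm or the gripper's body presses on something with over 40 N, if the wrist force passes 120 N, or if a joint passes its speed limit or range.

## Working session

There is one attempt and no reset: what is moved stays moved. The work goes in short steps, each a Python script; the robot and the scene stay as the last script left them, time stands still between calls to the robot, and variables do not carry over. Pictures are saved under pics/ and viewed, about 8 in all and at most 12, crops included, and the job is handed in when it is done.

```bash
ls; mkdir -p pics; cat > h.py <<'E'
import numpy as np, cv2
from bench import *
def cam(n):
    c=get_calibration(n); f=210/np.tan(np.radians(c["fovy"])/2)
    K=np.array([[f,0,c["cx"]],[0,f,c["cy"]],[0,0,1.]])
    return K,cv2.Rodrigues(np.array(c["rvec"],float))[0],np.array(c["tvec"],float).reshape(3),c
def atz(n,px,z):
    K,R,t,_=cam(n); d=R.T@np.linalg.inv(K)@np.array([px[0],px[1],1.]); o=-R.T@t
    return o+d*(z-o[2])/d[2]
def proj(n,p):
    K,R,t,_=cam(n); q=K@(R@np.array(p)+t); return q[:2]/q[2]
def shot(n,name=None):
    im=snapshot(n)
    if name: cv2.imwrite(f"pics/{name}.png",im[:,:,::-1])
    return im
E
python3 - <<'E'
from h import *
a=shot("scene");b=shot("side")
cv2.imwrite("pics/s1.png",a[:,:,::-1]);cv2.imwrite("pics/s2.png",b[:,:,::-1])
print(get_clock(),tcp_to_tips if not callable(tcp_to_tips) else tcp_to_tips(),get_eef_rot(),get_calibration("scene"))
for n in("scene","side"):
  for l,z in(("cap_top",.156),("safety_cap",.125),("safety_bottle",0),("plain_bottle",0),("neck_top",.145)):
    for m in mark_of(n,l)[:3]: print(n,l,round(m["p"],2),np.round(m["pixel"],1),atz(n,m["pixel"],z).round(4))
print(get_clock())
E
```

```text
pics
0.1 0.019 [-7.58158716e-04  9.73804664e-01  2.27384794e-01 -2.39389901e-04] {'fovy': 54.6370764759632, 'cx': 278.93756747154606, 'cy': 208.51585271947528, 'rvec': array([ 1.2370141 , -2.04811202,  1.0994438 ]), 'tvec': array([0.24047154, 0.37830793, 0.58871542])}
scene cap_top 0.95 [357.4 198.1] [ 0.4695 -0.1743  0.156 ]
scene cap_top 0.86 [383.5 222.5] [ 0.3662 -0.1639  0.156 ]
scene cap_top 0.78 [406.2 246.8] [ 0.2829 -0.1497  0.156 ]
scene safety_cap 0.96 [358.4 209.6] [ 0.4668 -0.1788  0.125 ]
scene safety_cap 0.71 [380.4 229.8] [ 0.3808 -0.1726  0.125 ]
scene safety_cap 0.65 [401.9 261.9] [ 0.2787 -0.1416  0.125 ]
scene safety_bottle 0.91 [351.2 249.9] [ 0.4758 -0.1782  0.    ]
scene safety_bottle 0.42 [355.3 201.4] [ 0.6554 -0.3227  0.    ]
scene plain_bottle 0.82 [190.8 272.6] [0.5835 0.2    0.    ]
scene neck_top 0.89 [356.7 196.7] [ 0.4892 -0.1883  0.145 ]
scene neck_top 0.3 [288.5 269. ] [0.3439 0.0713 0.145 ]
side cap_top 0.93 [264.2 344.1] [ 0.5094 -0.3724  0.156 ]
side cap_top 0.91 [299.  258.2] [ 0.5617 -0.1952  0.156 ]
side cap_top 0.67 [203.2 337.5] [ 0.4164 -0.3619  0.156 ]
side safety_cap 0.96 [300.2 269.9] [ 0.5641 -0.1947  0.125 ]
side safety_cap 0.77 [267.9 354. ] [ 0.5137 -0.3691  0.125 ]
side safety_cap 0.74 [205.4 341.5] [ 0.414  -0.3479  0.125 ]
side safety_bottle 0.89 [258.3 304.7] [ 0.4809 -0.1753 -0.    ]
side plain_bottle 0.72 [305.9 191.2] [0.5814 0.1933 0.    ]
0.6
```

View pics/s1.png

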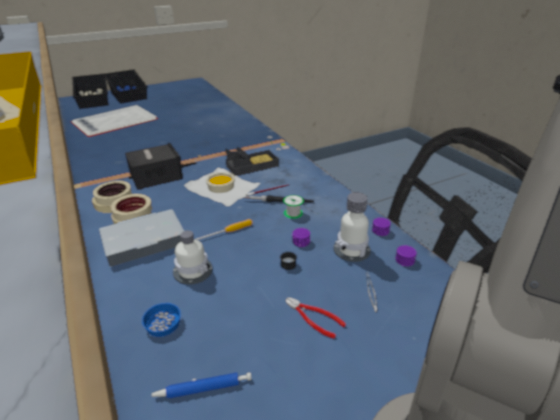

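View pics/s2.png

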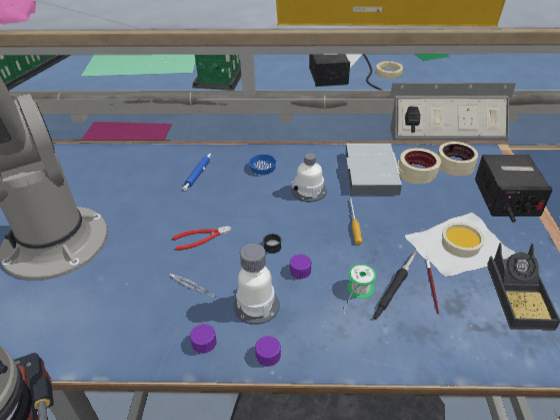

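Scene view: the grey cap, on the taller bottle, is at (357,202). The plain bottle's narrow cap is at (187,238). The purple look-alikes are at (302,237), (381,227) and (406,256). In the side view the grey cap is at (253,252), and the purple ones are at (300,266), (203,338) and (268,351). I choose the grey cap on the taller bottle. Next I go above it for a close check.

```bash
cat >> h.py <<'E'
from scipy.spatial.transform import Rotation as Ro
def quat(yaw):  # tool down, tool x at yaw from world x
    q=(Ro.from_euler('z',yaw)*Ro.from_euler('x',np.pi)).as_quat(); return [q[3],q[0],q[1],q[2]]
E
python3 - <<'E'
from h import *
print("side proj",proj("side",[.4695,-.1743,.156]),"scene",proj("scene",[.4695,-.1743,.156]))
p=[.470,-.175,.29]
best=[]
for y in np.arange(-3,3.1,.3):
    a=solve_ik(p,quat(y)); b=solve_ik(p,quat(y+1.3))
    if a is not None and b is not None: best.append((max(abs(a[6]),abs(b[6])),y,np.round(a,2),np.round(b,2)))
best.sort(key=lambda t:t[0])
for t in best[:4]: print(t)
move_pose(p,quat(best[0][1]))
print(get_position(),get_clock())
pw=cam("wrist")
shot("wrist","w1")
for m in mark_of("wrist","cap_top")[:4]: print(m["p"],m["pixel"],atz("wrist",m["pixel"],.156))
for m in mark_of("wrist","safety_cap")[:3]: print(m["p"],m["pixel"],atz("wrist",m["pixel"],.125))
E
```

```text
side proj [247.92334082 249.48160735] scene [357.37688498 198.09878977]
(np.float64(0.7704983211912615), np.float64(0.8999999999999977), array([ 0.48,  0.16, -0.28,  1.89,  0.05,  1.1 , -0.49]), array([ 0.67,  0.18, -0.49,  1.88,  0.1 ,  1.11,  0.77]))
(np.float64(0.7776212732676527), np.float64(0.5999999999999979), array([ 0.44,  0.16, -0.23,  1.89,  0.04,  1.1 , -0.78]), array([ 0.65,  0.18, -0.46,  1.88,  0.09,  1.11,  0.48]))
(np.float64(1.0604952376197172), np.float64(1.1999999999999975), array([ 0.53,  0.16, -0.34,  1.88,  0.06,  1.1 , -0.2 ]), array([ 0.71,  0.19, -0.54,  1.87,  0.11,  1.11,  1.06]))
(np.float64(1.0681216396280322), np.float64(0.29999999999999805), array([ 0.39,  0.15, -0.17,  1.89,  0.03,  1.1 , -1.07]), array([ 0.6 ,  0.17, -0.41,  1.88,  0.08,  1.11,  0.19]))
[ 0.46977575 -0.17651592  0.28980326] 2.3
0.92 [272.6, 276.9] [ 0.42873463 -0.21971029  0.156     ]
0.89 [365.4, 231.4] [ 0.51200124 -0.23453355  0.156     ]
0.81 [293.1, 46.3] [ 0.55025191 -0.0914657   0.156     ]
0.97 [287.7, 191.8] [ 0.47928395 -0.176575    0.125     ]
0.94 [271.3, 261.7] [ 0.42701615 -0.21889186  0.125     ]
0.9 [292.1, 48.6] [ 0.55180584 -0.08972027  0.125     ]
```

View pics/w1.png

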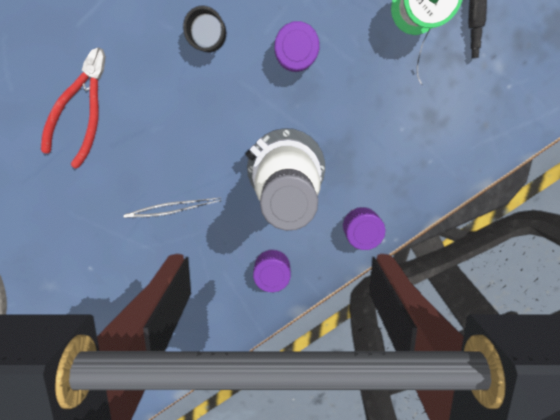

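The wrist view shows the grey cap's flat top centred at about (289,203) on the white bottle. The purple look-alikes stand apart, at (297,46), (365,229) and (272,271). Now I'll combine the three views and move closer for one check.

```bash
python3 - <<'E'
from h import *
from scipy.optimize import least_squares
print("wrist",atz("wrist",(289,203),.156),"scene",atz("scene",(357.4,198.1),.156),"side",atz("side",(253,250),.156))
def ls(obs):
    return least_squares(lambda x:np.concatenate([proj(n,[x[0],x[1],.156])-p for n,p in obs]),[.47,-.175])
r=ls([("wrist",(289,203)),("scene",(357.4,198.1)),("side",(253,250))]); print(r.x,r.fun.round(1))
x,y=r.x
move_l([x,y,.225],rotation=quat(.9),velocity=.1)
print(get_position(),get_clock())
print("pred",proj("wrist",[x,y,.156]))
im=shot("wrist","w2")
for m in mark_of("wrist","cap_top")[:2]: print(m["p"],m["pixel"],atz("wrist",m["pixel"],.156))
for c in cut_out("wrist","safety_cap")[:3]: print(c["p"],c["rect"])
E
```

```text
wrist [ 0.47885389 -0.17773192  0.156     ] scene [ 0.46947097 -0.17434268  0.156     ] side [ 0.47877987 -0.17553564  0.156     ]
[ 0.47847235 -0.17765003] [-0.4  0.2 -1.2 -2.2 -0.3  0.8]
[ 0.47879692 -0.17768879  0.22540353] 3.2583
pred [277.79222861 238.68674286]
0.9 [261.2, 312.9] [ 0.43731412 -0.21210047  0.156     ]
0.82 [288.0, 43.6] [ 0.55151561 -0.09475619  0.156     ]
0.94 [290.9, 43.1, 59.5, 59.3]
0.87 [368.7, 254.6, 48.6, 50.5]
0.69 [279.1, 231.4, 75.8, 81.1]
```

View pics/w2.png

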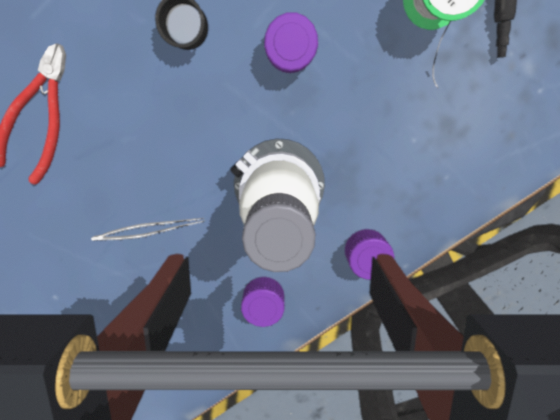

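The close view puts the cap top at about (279,238), against a prediction of (278,239). That agrees within 1 mm, so I'll descend and grip.

```bash
python3 - <<'E'
from h import *
move_l([.4785,-.1776,.143],velocity=.06,rotation=quat(.9))
print(get_position(),get_ft_force())
gripper_close(); pause(.3)
print("w",get_gripper_width()*88,get_position(),get_ft_force(),get_moment(),get_clock())
E
```

```text
[ 0.47875222 -0.17768713  0.14337566] [-0.7943891   0.32082053  0.21920569]
w 45.82511149332419 [ 0.47838753 -0.17751478  0.14298648] [-1.14781105  0.41046082  1.33816341] [ 0.08076642  0.20149953 -0.0778915 ] 5.95
```

```bash
python3 - <<'E'
from h import *
for dz in (.003,.0055):
    move_l([.4785,-.1776,.143-dz],velocity=.01,rotation=quat(.9)); pause(.2)
    print(get_position(),get_ft_force(),get_clock())
E
```

```text
[ 0.47838442 -0.17755154  0.1401755 ] [-3.18704068  2.78524224  6.12400389] 6.6
[ 0.47843089 -0.17755529  0.13791463] [-4.30561496  1.48135898  8.90028401] 7.2
```

The force agrees with roughly 4–5 mm pressed. I'll add 0.8 mm and turn.

```bash
python3 - <<'E'
from h import *
z=.143-.0064
move_l([.4785,-.1776,z],velocity=.01,rotation=quat(.9)); pause(.2)
print(get_position(),get_ft_force(),get_clock())
for a in (.3,.6,.9,1.2):
    j=solve_ik([.4785,-.1776,z],quat(.9+a))
    move_l([.4785,-.1776,z],velocity=.01,rotation=quat(.9+a)); pause(.1)
    q=get_eef_rot(); yaw=(Ro.from_quat([q[1],q[2],q[3],q[0]])*Ro.from_euler('x',-np.pi)).as_euler('zyx')[0]
    print(a,round(yaw-.9,3),get_position().round(4) if hasattr(get_position(),'round') else get_position(),np.round(get_ft_force(),1),np.round(get_moment(),2),get_gripper_width()*88,get_clock())
    f=np.array(get_ft_force())
    if np.linalg.norm(f)>40: print("stop");break
shot("wrist","w3")
E
```

```text
[ 0.47839762 -0.17755613  0.13713263] [-3.48385202  1.85975491  8.25142194] 7.65
0.3 0.3 [ 0.4791 -0.1776  0.1373] [-3.1  1.7  9.4] [0.29 0.59 0.09] 46.144451841469404 8.2
0.6 0.6 [ 0.4787 -0.1775  0.1372] [-4.3  2.9  9. ] [0.35 0.74 0.07] 45.957897570875765 8.75
0.9 0.9 [ 0.4782 -0.1775  0.1371] [-4.7  1.4  9.9] [0.25 0.87 0.12] 45.8416631381653 9.3
1.2 1.2 [ 0.4778 -0.1776  0.1369] [-5.9  1.5  8.9] [0.28 1.05 0.11] 45.895065018287276 9.85
```

View pics/w3.png

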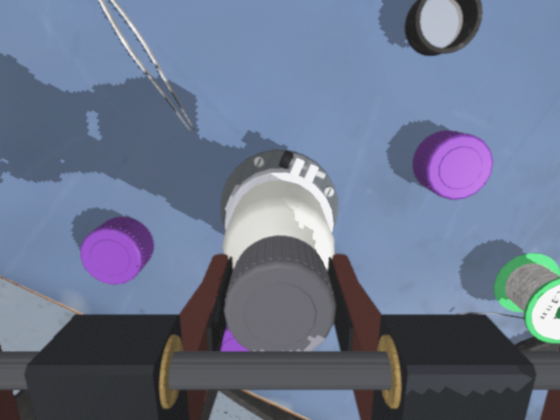

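The cap is still seated squarely between the pads at (280,310). The yaw moment stayed near 0.1 N m, so it turned freely. I'll lift slowly and watch the force.

```bash
python3 - <<'E'
from h import *
ok=True
for z in (.142,.146,.150,.156,.170):
    move_l([.4785,-.1776,z],velocity=.03); pause(.1)
    f=np.array(get_ft_force()); print(z,np.round(get_position(),4),f.round(1),get_gripper_width()*88,get_clock())
    if f[2]<-12: ok=False; print("stuck"); break
if ok:
    # locked lower edge .125 at TCP .143 -> 60 mm above the neck (.205) at TCP .223
    move_l([.4785,-.1776,.223],velocity=.06); pause(.5)
    print(get_position(),get_ft_force(),get_gripper_width()*88,get_clock())
shot("wrist","w4");s=shot("side");c=shot("scene")
cv2.imwrite("pics/f.png",np.hstack([cv2.resize(s[120:360,150:400],None,fx=1.6,fy=1.6),cv2.resize(c[100:340,220:470],None,fx=1.6,fy=1.6)])[:,:,::-1])
E
```

```text
0.142 [ 0.4778 -0.1775  0.1419] [-4.7  1.8  6.9] 45.881244849865645 10.3333
0.146 [ 0.4779 -0.1776  0.1458] [-6.2  0.9  3.1] 45.89376142129347 10.7167
0.15 [ 0.4779 -0.1776  0.1499] [-5.   0.9  0.7] 45.8267285454405 11.1
0.156 [ 0.478  -0.1776  0.1562] [-6.1  0.8 -1.4] 45.75762756504169 11.55
0.17 [ 0.4787 -0.1776  0.17  ] [ 0.6  0.5 -0.5] 46.04791319200087 12.2667
[ 0.47847808 -0.17758755  0.22293544] [ 0.16374731  0.14457337 -0.51842032] 45.82317373142442 13.8
```

View pics/f.png

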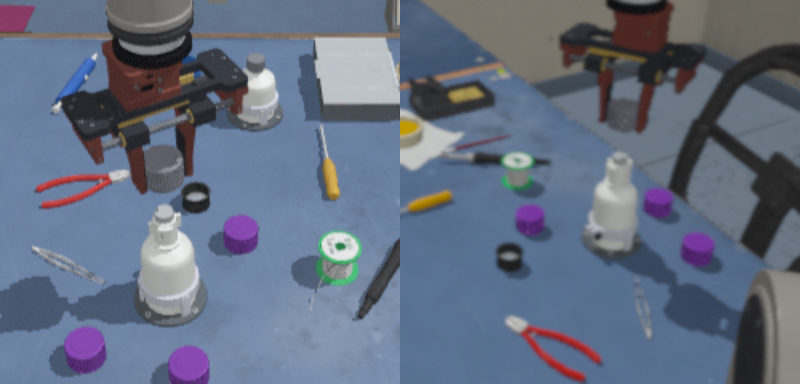

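The cap is held level above the open neck: at (165,168) in the left crop, with the neck at (165,215). The other objects look undisturbed. I'll hand it in.

```bash
python3 -c "
from h import *
job_done(); print(get_clock(),get_position(),get_gripper_width()*88)"
```

```text
the job is handed in; nothing more can be done
the job is handed in; nothing more can be done
```

The safety cap is off the taller bottle. I handed the job in with the gripper still holding the cap, about 6 cm above the open neck, at about 14 s of the 35 s allowed.

**What I did:** I located the grey cap with three cameras and gripped it at the gripper's fixed 30 N per pad; the jaws stopped at 45.8 mm. I pressed it down about 6 mm, turned it 1.2 rad anticlockwise while holding it down, and lifted it straight up.

**Force checks:** The push while turning was about 9 N upward, and the yaw moment stayed near 0.1 N m, so nothing suggested that the cap slipped or jammed. During the lift there was a sideways drag of up to 6 N and a downward pull of at most 1.4 N. Both disappeared once the cap was clear.

**Last checks:** Before hand-in the jaws were still 45.8 mm apart and the wrist force was about 0.5 N. The side and scene pictures showed the cap level over the bare neck, with the nearby objects apparently undisturbed.

**Disagreements and gaps:** The scene camera's network mark for the cap was about 9 mm off the other two views in x. I used the combined estimate, which the close wrist view confirmed to within 1 mm. I did not measure the cap's own angle separately. The final reading I tried to take after hand-in was refused, so the figures above are from just before it.

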